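# Swap the setting master for a compressor cover in the assembly nest

## Robot

A 6-joint arm with a two-finger parallel gripper is mounted at the origin on the work surface. World frame = base frame: x ahead of the robot, y to its left, z up, the work surface at z = 0. Lengths are in mm, angles in rad, forces in N, time in s.
With the tool pointing down it reaches from about 250 to 725 mm from the base axis. Payload 4 kg.
Tool frame: the origin (TCP) lies midway between the tips of the shut fingers; the grasp point (between the pads) lies 19 mm behind it; z points along the fingers, y is the line along which they close (so a half turn about z gives the same grasp; the last joint's range is limited). The gripper opens to 85 mm and grips with 20 to 120 N. Pads are 22 mm wide; open, the fingers measure 114 mm over their backs; the gripper's body (76 mm by 85 mm) begins 54 mm behind the grasp point. The pads swing forward as they close: fully open they stand 13 mm farther back than shut.
Start: joints at [1.283, 0.241, 0.005, 1.335, 0, 1.571], TCP at [141.92, 479.435, 231.306] pointing down, gripper open.
Joint ranges: [-2.72, 2.72], [-1.05, 1.87], [-1.09, 1.28], [-1.99, 2.15], [-1.42, 1.44], [-3.14, 3.14]. Speed limits (rad/s): [2.79, 2.79, 3.14, 3.14, 3.14, 3.14].

## Interface

Orientations are given as a rotation vector (axis times angle).
In Python, from bench import robot gives the robot as it stands.
- The arm moves only by the tool step_arm, never from a script. Its argument "rows" is one flat list of numbers, 6 for each row, row after row: the shift along the tool's x, y, z in cm, then the turn, a rotation vector about the tool's x, y, z in rad. In form: [x, y, z, rx, ry, rz, x, y, z, rx, ry, rz, ...]. A call has exactly 10 rows; each row is the pose to reach, as a shift and turn from the pose commanded when the call began, along the tool's axes at that moment; what a row does not reach only later rows make up. A row lasts 1/10 s, in which the tool goes at most 50 mm and 8.59 degrees, less where a joint would pass 70% of its speed; a pose out of reach is approached as far as the arm can. A call with a gripper value outside its range is refused whole. "jaw" is the opening, from 0 (shut) to 1 (fully open), set as the call begins (left out, the last holds). The fingers move at their own pace and stop on an object; "squeeze" is the grip in N (left out, the last holds). Time passes only in rows, so rows that repeat a pose let the fingers close, or fill a call up. It gives the time, the measured TCP pose, the force, the opening and the grip force at its end, in the units of the state.
- robot.sense(): the state, without advancing time (a new reading comes with each control period).
- robot.grab_frame(name): name is "scene" or "top" or "wrist"; returns a dict with "color" (480x640x3 uint8, red, green, blue), "range_z" (480x640 float32, mm along the optical axis (not along the pixel's ray), 0 where there is no reading), "camera_matrix" (3x3 intrinsics, pixels), "k1" (the pictures are not rectified: a ray, as slopes to the right and down, at radius r is drawn at 1 + k1 r^2 times it, then the intrinsics apply), "eye" and "rotation" of the camera in the world; the wrist camera has in their place "hand_eye" (4x4, takes a point from camera to tool coordinates, whose origin is the TCP and whose axes are the flange's). Camera axes: x right, y up, looking along -z (the intrinsics and any distortion apply to the point x, -y, -z); pixel columns grow to the right and rows downward; lengths in mm; the calibration is good to about 2 mm. A picture is of the moment at which its call begins: read the wrist's pose just before it.
- robot.sign_off(): hands the job in; it is judged then, once.
Trained networks look in the newest picture that a camera, given by its name, has taken for a name from the list of things; names that differ only in an ending like _2 or _b are one class to them, and where a whole thing is asked for, a point or a joint stands for the part that bears it (a point fixed in the world has none). Each returns a list of dicts, best first, with "conf" (0 to 1); they miss things now and then, are a little off and sometimes report something else, mostly with a low value. They report only what shows in the picture. A call takes as long as a camera call. They do not tell look-alikes from the thing itself.
- robot.look_for(camera, name): "at" ([column, row] in pixels, amid what is visible of it).
- robot.outline_of(camera, name): "mask" (480x640 bool, what is visible of it) and "at" ([column, row] in pixels, amid what is visible of it).
The state is a dict: "t": time; "qpos": joint angles; "qd": joint speeds; "joint_torque": joint torques, N m; "tool_pos": TCP position; "ee_rot": TCP orientation; "contact_force": force on the tool from outside, world axes, zero at the start; "moment": the same for the moment, N m; "grip_width": opening from 0.0 (shut) to 1.0 (fully open); "finger_force": force on a finger pad.
Only numpy, scipy, OpenCV 4.12 (cv2) and the standard library are available. Lean on these libraries where they do the work, as an engineer would, in place of code of your own. Each camera call takes 0.05 s, during which the arm holds its last target. There are 200 camera calls.

## Task

Pull the setting master up out of the nest pocket by its bar handle, against the sprung roller that holds it, and set it down flat in the middle of the rubber mat. Then push the aluminium cover along the nest's deck into the empty pocket, clipped corners leading, and press its heel down past the roller until it sits fully home, flat and square on the pocket floor. Handle the cover gently, without forcing it, and leave the pulley, the bolt bin and the wrench where they are.

Things in the scene. Friction and masses are not known exactly. Their poses are not given: they have to be found in the camera images.
- nest: Assembly nest, a fixed grey block, its flat top (deck) 40 mm above the bench. Origin on the bench under the pocket's centre; +x is the loading direction, z up. Spans x -235 to 85, y -66 to 90 mm. The loading lane is the bare deck from x -235 to -56 mm; at its +x end is the pocket.
- nest_seat (a point): Centre of the pocket floor, 24 mm above the bench; axes as the nest's. The pocket is 113 mm (x) by 94 mm (y), 16 mm deep, its two +x corners filled at 45 degrees (about 16 mm) to match the parts: 1.5 to 2 mm play on every side.
- nest_rail (a point): Top of the pocket end of the guide rail's inner face. The straight steel rail, 10 mm above the deck and 20 mm wide, runs along the lane's -y side (x -235 to -56 mm in the nest's frame), inner face at y -46 mm. A cover lying against it has its centre at y -1 mm and is in line with the pocket.
- nest_roller (a point): Middle of the sprung steel roller in the pocket's -x wall, 46 mm long (y), 10 mm in diameter, standing out 5 mm just below deck level (axis 10.8 mm above the pocket floor). It gives way to about 15 N on a part's flange and snaps over the flange's top, holding a seated part by its heel.
- cover: Loose aluminium compressor cover, 0.45 kg, too wide to grasp, on the lane. Flange 110 (x) x 90 (y) x 7 mm, both corners at its +x end (nose) clipped 15 mm at 45 degrees; on it a body 84 mm wide, x -49 to 41 mm, with a flat top 20 mm above the underside. The square -x end is the heel. Origin: centre of the underside. Seated, its top is 4 mm above the deck. A push over 40 N marks it.
- master: The setting master that fills the pocket at the start, dark steel, about 0.5 kg: the same flange as the cover, a block up to 16 mm high (level with the deck when seated) and a bar handle. Origin: centre of the underside, axes as the nest's at the start.
- master_bar (a point): Centre of the master's bar handle, 48 mm above the master's underside. The bar runs along the master's y: 70 mm long, 16 mm thick in x, 18 mm high, on two posts at y +-29 mm.
- mat: The fixed black rubber mat on the bench, 150 x 150 mm, 4 mm thick. Origin: centre of its underside.
- pulley: Bystander: loose black belt pulley, 90 mm in diameter, 36 mm high. Origin: centre of the underside.
- bolt_bin: Bystander: loose blue open bin, 120 x 180 x 70 mm. Origin: centre of the underside.
- wrench: Bystander: loose steel wrench lying along its x on the bench.
Not all that is in view belongs to the job. Of the things that look like the master, the smallest one is meant.

How it is judged:
By the outcome, as a careful person would: the job done as asked, in the order asked, and still so for the second after the job is handed in, with the robot touching nothing.
It also fails if it takes over 67 s, if anything falls off the work surface, if the arm or the gripper's body presses on something with over 40 N, if the wrist force passes 120 N, or if a joint passes its speed limit or range.

## Working session

There is one attempt and no reset: what is moved stays moved. The work goes in short steps, Python scripts to look and compute and a tool call to move; the robot and the scene stay as the last step left them, time stands still between calls to the robot, and variables do not carry over. Pictures are saved under pics/ and viewed, at most 10 in all, crops included, and the job is handed in when it is done.

Besides the shell and the picture viewer there is one more tool, called after "Call:" by a JSON object that holds its "op" and its "data". step_arm: Moves the arm, as the interface text tells. Its arguments: {"type":"object","properties":{"rows":{"type":"array"},"jaw":{"type":"number"},"squeeze":{"type":"number"}},"required":["rows"]}

```bash
mkdir -p pics; ls
cat > h.py <<'E'
import numpy as np, cv2
from bench import robot
from scipy.spatial.transform import Rotation as R
def cam(f,s=None):
    if 'eye' in f: return np.array(f['rotation'],float).reshape(3,3) if np.size(f['rotation'])==9 else R.from_rotvec(f['rotation']).as_matrix(), np.array(f['eye'],float)
    H=np.array(f['hand_eye']); Rt=R.from_rotvec(s['ee_rot']).as_matrix()
    return Rt@H[:3,:3], Rt@H[:3,3]+np.array(s['tool_pos'])
def cloud(f,s=None):
    Rm,e=cam(f,s); K=np.array(f['camera_matrix']); z=f['range_z'].astype(float)
    c,r=np.meshgrid(np.arange(640),np.arange(480))
    p=np.stack([c,r],-1).reshape(-1,1,2).astype(float)
    u=cv2.undistortPoints(p,K,np.array([f['k1'],0,0,0,0.])).reshape(480,640,2)
    P=np.stack([u[...,0]*z,-u[...,1]*z,-z],-1)@Rm.T+e
    P[z<=0]=np.nan
    return P
def save(n,img): cv2.imwrite('pics/'+n,cv2.cvtColor(img,cv2.COLOR_RGB2BGR))
E
python3 - <<'E'
from h import *
print(robot.sense())
ims=[]
for c in ['scene','top']:
    f=robot.grab_frame(c); P=cloud(f); np.save(c+'.npy',P); save(c+'0.png',f['color'])
    print(c,f['k1'],f['eye'],np.array(f['rotation']).shape)
    for n in ['nest','cover','master','master_bar','mat','pulley','bolt_bin','wrench','nest_roller','nest_seat','nest_rail']:
        try:
            for d in robot.look_for(c,n)[:4]:
                a=np.round(d['at']).astype(int); print(n,round(d['conf'],2),a,np.round(np.nanmedian(P[a[1]-1:a[1]+2,a[0]-1:a[0]+2].reshape(-1,3),0)))
        except Exception as e: print(n,e)
E
```

```text
pics
{'t': 0.0, 'qpos': array([1.28299321e+00, 2.41451670e-01, 3.71833126e-03, 1.33519154e+00,
       2.61587765e-05, 1.57081242e+00]), 'qd': array([ 8.51378100e-04,  3.42637881e-04,  5.00338151e-04, -1.44310480e-03,
       -8.49945060e-05, -1.04782099e-03]), 'joint_torque': array([-1.37960778e-03, -3.72319221e+01,  2.52406347e+01,  1.68666348e-02,
        2.42671485e-04,  8.53618019e-06]), 'tool_pos': array([141.73610093, 478.83083877, 230.39138231]), 'ee_rot': array([-0.45049875, -3.10878819,  0.00330273]), 'contact_force': array([ 0.95310561,  0.01611089, -0.09339292]), 'moment': array([-0.00642487,  0.01252999,  0.01470974]), 'finger_force': 0.0, 'grip_width': 0.9952556126645963}
scene -0.09169630762869847 [1272.47504761 -188.88690342  745.81198879] (3,)
nest 0.65 [350 347] [790. -38.  42.]
cover 0.75 [354 323] [754. -24.  63.]
cover 0.52 [352 346] [789. -35.  41.]
master 0.9 [493 318] [767. 263.  24.]
master 0.81 [364 274] [615.  33.  41.]
master 0.69 [318 212] [402. -25.  53.]
master_bar 0.92 [491 321] [773. 255.  24.]
master_bar 0.89 [318 212] [402. -25.  53.]
master_bar 0.59 
[... 433 characters left out ...]

nest 0.36 [500 312] [ 374. -487.    9.]
cover 0.72 [295 166] [725.  -2.  59.]
master 0.98 [304 323] [361. -20.  81.]
master 0.86 [193 157] [763. 251.  21.]
master 0.83 [279 217] [599.  34.  79.]
master_bar 0.93 [190 156] [764. 256.  23.]
master_bar 0.68 [282 217] [599.  27.  80.]
master_bar 0.61 [301 323] [361. -13.  80.]
master_bar 0.31 [430 276] [ 462. -316.   35.]
mat 0.6 [150 275] [476. 353.   4.]
pulley 0.66 [431 276] [ 462. -319.   34.]
bolt_bin 0.9 [453 212] [ 620. -390.    3.]
wrench 0.78 [500 313] [ 372. -488.    7.]
nest_roller 0.7 [302 188] [676. -18.  43.]
nest_seat 0.61 [298 190] [672.  -8.  39.]
nest_seat 0.2 [298 166] [726.  -9.  59.]
nest_rail 0.81 [297 192] [668.  -6.  38.]
```

Run:
```python
import cv2,numpy as np
a=cv2.imread('pics/top0.png');
P=np.load('top.npy'); z=P[...,2]
m=cv2.applyColorMap(np.uint8(np.clip(np.nan_to_num(z)*2,0,255)),cv2.COLORMAP_JET)
c=lambda i:cv2.resize(i[100:350,130:380],(560,560),interpolation=cv2.INTER_CUBIC)
cv2.imwrite('pics/crop0.png',c(a)[:, :])
def st(name,c0,c1,r0,r1,lo,hi):
    p=P[r0:r1,c0:c1].reshape(-1,3); p=p[(p[:,2]>lo)&(p[:,2]<hi)]
    if len(p)<5: print(name,len(p));return
    rect=cv2.minAreaRect(p[:,:2].astype(np.float32)); print(name,len(p),np.round(np.median(p,0),1),[np.round(x,2) for x in rect])
st('barA 361',250,360,290,360,66,100)
st('barB 599',240,330,195,240,66,100)
st('barC 763',150,240,120,190,12,100)
st('coverTop',240,360,120,200,55,65)
```

```text
barA 361 453 [352.  -13.4  79.7] [array([352.02, -13.48]), array([22.54, 96.86]), np.float64(68.43)]
barB 599 243 [604.3  32.1  79.6] [array([604.77,  32.9 ]), array([69.93, 16.28]), np.float64(73.9)]
barC 763 2524 [753.1 249.9  22.2] [array([765.86, 254.46]), array([146.57, 125.15]), np.float64(15.2)]
coverTop 1303 [732.3 -16.6  59.2] [array([735.1 ,   2.72]), array([123.28,  91.7 ]), np.float64(84.35)]
```

View pics/top0.png

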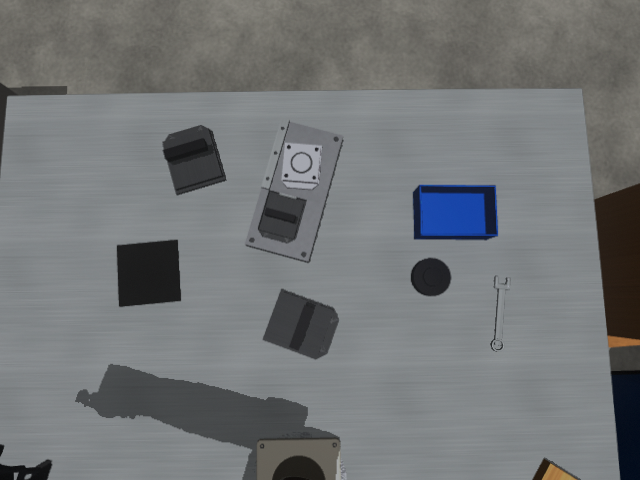

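View pics/crop0.png

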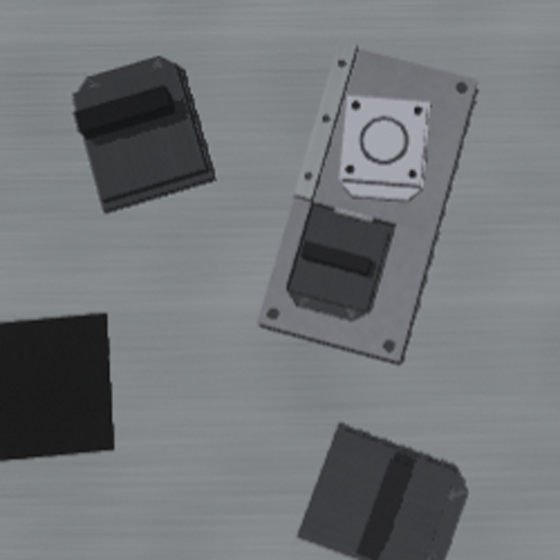

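View pics/scene0.png

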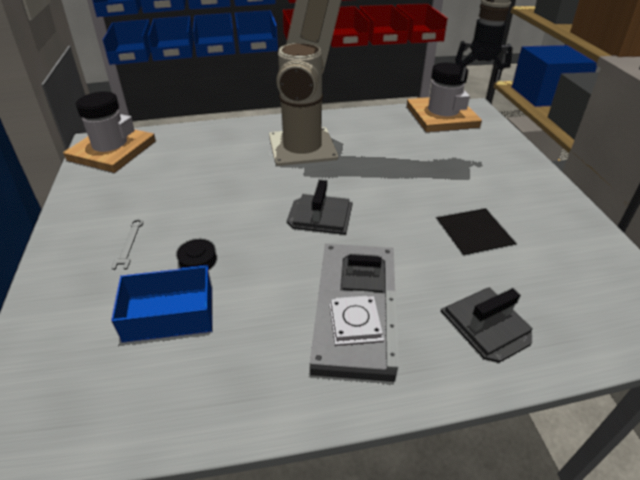

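The three lookalikes for the master in the top image are at (304,323) and (193,157), both loose on the bench, and at (282,217), seated in the pocket. The enlarged crop shows the one in the pocket is the smallest, and its bar measures 70x16 mm with its top at about 80 mm, so that is the one meant. The cover lies on the lane at (300,165), slightly turned and off the rail. The mat is at (149,273).

Run:
```python
from h import *
P=np.load('top.npy')
def rect(mask,n):
    p=P[mask]; p=p[np.isfinite(p[:,0])]; r=cv2.minAreaRect(p[:,:2].astype(np.float32)); print(n,len(p),np.round(np.median(p[:,2]),1),np.round(r[0],1),np.round(r[1],1),round(r[2],2))
z=P[...,2]; roi=np.zeros(z.shape,bool); roi[115:268,240:350]=1
rect(roi&(z>30)&(z<58),'nest'); rect(roi&(z>47)&(z<70)&(P[...,0]>665),'rail+cover')
nx=np.array([np.cos(np.radians(163.9)),np.sin(np.radians(163.9))]); ny=np.array([-nx[1],nx[0]])
d=P[...,:2]-np.array([604.8,32.9]); X=d@nx; Y=d@ny
rect(roi&(z>54)&(z<70)&(X<-60)&(Y>-44),'covertop')
for n in ['mat','cover','nest']:
    f=robot.grab_frame('top'); o=robot.outline_of('top',n)[0]
    rect(cv2.erode(o['mask'].astype(np.uint8),np.ones((1,1)))>0,n+' outl')
m=roi&(z>34)&(z<46); print('deck x',np.nanpercentile(X[m],[.2,99.8]),'y',np.nanpercentile(Y[m],[.2,99.8]))
```

```text
nest 7111 39.5 [6.757e+02 4.000e-01] [156.8 321.5] 73.89
rail+cover 1942 58.0 [746.7  -6.5] [129.1 178.4] 73.9
covertop 1321 59.2 [732.9 -16.9] [83.9 92.3] 84.38
mat outl 3739 2.8 [483.6 358.3] [151.6 152.3] 4.68
cover outl 1656 58.6 [730.9 -16.1] [ 91.4 113.4] 84.68
nest outl 5543 39.2 [684.2   2.7] [169.  338.9] 74.27
deck x [-236.2253404    83.31294723] y [-65.86823592  89.80584305]
```

Call:
{"op": "step_arm", "data": {"rows": [-3.2,-3.2,0,0,0,0.14,-6.4,-6.4,0,0,0,0.28,-10,-9.5,0,0,0,0.42,-14,-12,0,0,0,0.56,-18,-15,0,0,0,0.7,-22,-17,0,0,0,0.84,-26,-19,0,0,0,0.98,-30,-21,0,0,0,1.12,-34,-23,0,0,0,1.26,-38,-25,0,0,0,1.4], "jaw": 0.6, "squeeze": 60}}

```text
t: 2.5
tool_pos: [436.6, 130.3, 231.6]
ee_rot: [2.354, 2.08, 0.001]
contact_force: [0.7, -0.4, 0.2]
grip_width: 0.601
finger_force: 0.0
```

Call:
{"op": "step_arm", "data": {"rows": [-1.5,3.6,0,0,0,0.08,-3,7.2,0,0,0,0.157,-4.5,10.8,0,0,0,0.157,-6,14.4,2,0,0,0.157,-7.6,17.9,4,0,0,0.157,-7.6,17.9,6,0,0,0.157,-7.6,17.9,7,0,0,0.157,-7.6,17.9,7,0,0,0.157,-7.6,17.9,7,0,0,0.157,-7.6,17.9,7,0,0,0.157]}}

```text
t: 3.5
tool_pos: [604.7, 36.1, 163.2]
ee_rot: [2.502, 1.897, 0.004]
contact_force: [-0.3, -0.5, -0.8]
grip_width: 0.605
finger_force: 0.0
```

```bash
cat >> h.py <<'E'
def tool(p,yaw,s=None):
    "shift (cm) and turn in tool axes to reach TCP p with tool down, tool x at yaw deg"
    s=s or robot.sense(); Rt=R.from_rotvec(s['ee_rot'])
    y=np.radians(yaw); X=np.array([np.cos(y),np.sin(y),0]); Z=np.array([0,0,-1.]); T=R.from_matrix(np.c_[X,np.cross(Z,X),Z])
    return np.round(Rt.inv().apply(np.array(p)-s['tool_pos'])/10,2), np.round((Rt.inv()*T).as_rotvec(),3)
E
python3 - <<'E'
from h import *
s=robot.sense(); f=robot.grab_frame('wrist'); P=cloud(f,s); save('w1.png',f['color']); z=P[...,2]
print(s['tool_pos'],s['qpos'])
m=(z>70)&(z<90)&(np.hypot(P[...,0]-605,P[...,1]-33)<60); p=P[m]; r=cv2.minAreaRect(p[:,:2].astype(np.float32)); print(len(p),np.median(p[:,2]),r)
print(tool([r[0][0],r[0][1],53],73.9,s))
m=(z>30)&(z<46); print('deck z',np.median(z[m]))
E
```

```text
[604.69356864  36.12014148 163.20948813] [5.96406086e-02 4.82217516e-01 1.77918278e-01 1.26355627e+00
 4.28491195e-05 1.90348636e+00]
2560 80.72456620725023 ((606.7130737304688, 34.92875671386719), (70.68435668945312, 15.985711097717285), 73.75151824951172)
(array([-0.07,  0.2 , 11.02]), array([ 0.003, -0.001,  0.008]))
deck z 39.71241647863775
```

Call:
{"op": "step_arm", "data": {"rows": [0,0.1,2.5,0,0,0,0,0.1,5,0,0,0,0,0.1,7.5,0,0,0,0,0.1,9.5,0,0,0,0,0.1,10.5,0,0,0,0,0.1,11,0,0,0,0,0.1,11,0,0,0,0,0.1,11,0,0,0,0,0.1,11,0,0,0,0,0.1,11,0,0,0]}}

```text
t: 4.55
tool_pos: [605.9, 35.2, 52.3]
ee_rot: [2.503, 1.897, 0.002]
contact_force: [0.0, 0.5, -0.2]
grip_width: 0.597
finger_force: 0.0
```

Call:
{"op": "step_arm", "data": {"rows": [0,0,0,0,0,0,0,0,0,0,0,0,0,0,0,0,0,0,0,0,0,0,0,0,0,0,0,0,0,0,0,0,0,0,0,0,0,0,0,0,0,0,0,0,0,0,0,0,0,0,0,0,0,0,0,0,0,0,0,0], "jaw": 0.0, "squeeze": 100}}

```text
t: 5.55
tool_pos: [608.0, 34.6, 52.2]
ee_rot: [2.501, 1.894, 0.006]
contact_force: [4.9, -2.3, -0.5]
grip_width: 0.176
finger_force: 97.5
```

Call:
{"op": "step_arm", "data": {"rows": [0,0,-0.3,0,0,0,0,0,-0.6,0,0,0,0,0,-0.9,0,0,0,0,0,-1.2,0,0,0,0,0,-1.6,0,0,0,0,0,-2.2,0,0,0,0,0,-3.2,0,0,0,0,0,-4.5,0,0,0,0,0,-6,0,0,0,0,0,-7.5,0,0,0]}}

```text
t: 6.55
tool_pos: [604.6, 35.4, 127.4]
ee_rot: [-2.503, -1.897, 0.001]
contact_force: [-0.3, -0.2, -4.9]
grip_width: 0.168
finger_force: 100.8
```

Run:
```python
from h import *
s=robot.sense()
for y in (73.9,94.6,4.6,90-4.6): print(y,tool([483,357,80],y,s))
f=robot.grab_frame('top'); P=cloud(f); save('top1.png',f['color'][100:350,100:400])
```

```text
73.9 (array([ 27.68, -20.4 ,   4.75]), array([-0.001,  0.   ,  0.007]))
94.6 (array([ 27.68, -20.4 ,   4.75]), array([-0.001, -0.   , -0.354]))
4.6 (array([ 27.68, -20.4 ,   4.75]), array([-1.000e-03,  1.000e-03,  1.217e+00]))
85.4 (array([ 27.68, -20.4 ,   4.75]), array([-0.001,  0.   , -0.194]))
```

View pics/top1.png

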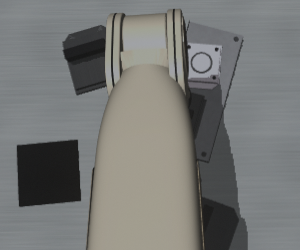

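The master is out and held at a weight of about 5 N. Next I carry it over the mat.

Call:
{"op": "step_arm", "data": {"rows": [2,-1.5,0,0,0,0,5,-3.7,0,0,0,-0.05,9,-6.6,0,0,0,-0.12,13,-9.6,0,0,0,-0.2,17,-12.5,0,0,0,-0.28,21,-15.5,0,0,0,-0.354,24.5,-18,0,0,0,-0.354,26.5,-19.6,0,0,0,-0.354,27.68,-20.4,0,0,0,-0.354,27.68,-20.4,0,0,0,-0.354]}}

```text
t: 7.6
tool_pos: [482.8, 358.5, 126.4]
ee_rot: [-2.127, -2.312, -0.0]
contact_force: [0.3, 0.4, -5.3]
grip_width: 0.169
finger_force: 100.8
```

Run:
```python
from h import *
s=robot.sense(); print(s['tool_pos'],s['contact_force'])
print(tool([483.3,357.8,32.3],94.6,s))
f=robot.grab_frame('wrist'); P=cloud(f,s); z=P[...,2]; save('w2.png',f['color'])
m=(z<8)&(z>-8)&(f['color'].sum(2)<120)&(np.hypot(P[...,0]-483,P[...,1]-358)<115); p=P[m]
print(len(p),np.nanmedian(p[:,2]),p[:,:2].min(0),p[:,:2].max(0),cv2.minAreaRect(p[:,:2].astype(np.float32)))
f=robot.grab_frame('top'); P=cloud(f); z=P[...,2]; 
try:
  o=robot.outline_of('top','nest')[0]['mask']
  m=(z>34)&(z<54)&(P[...,0]>500)&(P[...,0]<860)&(np.abs(P[...,1])<130); p=P[m]; print(cv2.minAreaRect(p[:,:2].astype(np.float32)))
except Exception as e: print(e)
nx=np.array([np.cos(np.radians(163.9)),np.sin(np.radians(163.9))]); ny=np.array([-nx[1],nx[0]])
d=P[...,:2]-np.array([606.5,33.3]); X=d@nx; Y=d@ny
m=(z>54)&(z<70)&(X<-60)&(X>-235)&(Y>-44)&(Y<90); p=P[m]; print('cover',np.median(p[:,2]),cv2.minAreaRect(p[:,:2].astype(np.float32)))
for lo in (18,):
  m=(z>18)&(z<30)&(abs(X)<60)&(abs(Y)<55); p=np.c_[X[m],Y[m]]; print('pocket',len(p),np.percentile(p,[1,99],axis=0),np.median(z[m]))
```

```text
[482.803405   358.47016937 126.36895097] [ 0.32727205  0.35519452 -5.33157358]
(array([-0.07,  0.04,  9.41]), array([-0.   , -0.   ,  0.003]))
14017 3.7363798278034324 [403.65389231 373.17830024] [553.89994383 440.73435806] ((479.282958984375, 407.336669921875), (148.30044555664062, 56.2803840637207), 4.824180603027344)
((675.578125, 0.463775634765625), (156.7925262451172, 321.519287109375), 73.88846588134766)
cover 59.382473914409104 ((733.7913818359375, -16.839542388916016), (84.20226287841797, 91.35865783691406), 84.2185287475586)
pocket 1701 [[-56.11661071 -46.18976409]
 [ 53.19157664  45.32959658]] 23.108588805428553
```

View pics/w2.png

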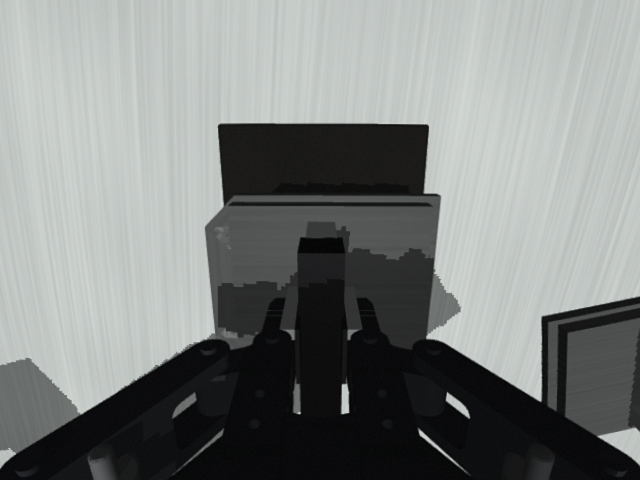

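The wrist view shows the master hanging level over the mat, with the mat's far strip at (325,160) and parallel to it. Lowering.

Call:
{"op": "step_arm", "data": {"rows": [0,0,2,0,0,0,0,0,4,0,0,0,0,0,6,0,0,0,0,0,7.5,0,0,0,0,0,8.5,0,0,0,0,0,9,0,0,0,0,0,9.2,0,0,0,0,0,9.35,0,0,0,0,0,9.45,0,0,0,0,0,9.45,0,0,0]}}

```text
t: 8.75
tool_pos: [484.0, 357.2, 32.4]
ee_rot: [2.131, 2.308, 0.002]
contact_force: [0.3, 0.2, -5.2]
grip_width: 0.165
finger_force: 100.7
```

Call:
{"op": "step_arm", "data": {"rows": [0,0,0,0,0,0,0,0,0,0,0,0,0,0,0,0,0,0,0,0,0,0,0,0,0,0,0,0,0,0,0,0,-2,0,0,0,0,0,-6,0,0,0,0,0,-11,0,0,0,0,0,-15,0,0,0,0,0,-17,0,0,0], "jaw": 0.55}}

```text
t: 9.75
tool_pos: [485.2, 358.0, 206.8]
ee_rot: [2.13, 2.307, 0.011]
contact_force: [-0.2, 0.4, -0.2]
grip_width: 0.548
finger_force: 0.0
```

```bash
cat >> h.py <<'E'
O=np.array([607.3,33.6]); A=np.radians(163.9); nx=np.array([np.cos(A),np.sin(A)]); ny=np.array([-nx[1],nx[0]])
def W(X,Y,z): return np.r_[O+X*nx+Y*ny,z]
def N(p): d=np.asarray(p)[...,:2]-O; return d@nx,d@ny
def coverpose(cam='top'):
    s=robot.sense(); f=robot.grab_frame(cam); P=cloud(f,s); z=P[...,2]; X,Y=N(P)
    m=(z>54)&(z<70)&(X<0)&(X>-240)&(Y>-44)&(Y<90); p=P[m]; r=cv2.minAreaRect(np.c_[X[m],Y[m]].astype(np.float32)); print('cover body ctr(nest)',r,np.median(p[:,2]))
    return f,P
E
python3 - <<'E'
from h import *
s=robot.sense(); print(s['qpos'])
for X,Y,z in [(-118,88,140),(-118,88,43),(-118,54,43)]: print(W(X,Y,z),tool(W(X,Y,z),73.9,s))
f,P=coverpose(); z=P[...,2]
m=(z>12)&(z<28)&(np.hypot(P[...,0]-483,P[...,1]-358)<80); p=P[m]; print('master',len(p),np.median(p[:,2]),cv2.minAreaRect(p[:,:2].astype(np.float32)))
E
```

```text
[6.35657388e-01 4.51825897e-01 2.44411495e-01 1.35599510e+00
 5.55998088e-06 2.12647697e+00]
[696.2682507  -83.67169466 140.        ] (array([-45.74,  17.46,   6.61]), array([ 0.006, -0.005,  0.361]))
[696.2682507  -83.67169466  43.        ] (array([-45.78,  17.4 ,  16.31]), array([ 0.006, -0.005,  0.361]))
[705.69694891 -51.00520341  43.        ] (array([-42.6 ,  18.6 ,  16.33]), array([ 0.006, -0.005,  0.361]))
cover body ctr(nest) ((-135.37640380859375, 13.489551544189453), (92.37478637695312, 84.0207748413086), 10.538758277893066) 59.3097300656259
master 1133 18.82454105067427 ((481.69573974609375, 354.66839599609375), (107.36602783203125, 88.73394775390625), 3.913702964782715)
```

Call:
{"op": "step_arm", "data": {"rows": [-4.7,1.8,0,0,0,0.06,-9.4,3.6,0,0,0,0.12,-14,5.4,0,0,0,0.18,-18.7,7.2,0,0,0,0.24,-23.4,9,1,0,0,0.3,-28,10.8,2,0,0,0.36,-32.7,12.6,3,0,0,0.36,-37.4,14.4,4,0,0,0.36,-42,16.2,5,0,0,0.36,-45.8,17.5,7,0,0,0.36], "jaw": 0.0, "squeeze": 30}}

```text
t: 10.8
tool_pos: [696.4, -88.1, 132.3]
ee_rot: [2.508, 1.888, 0.004]
contact_force: [1.6, 0.3, -0.0]
grip_width: 0.002
finger_force: 0.0
```

Call:
{"op": "step_arm", "data": {"rows": [0,0,0,0,0,0,0,0,1,0,0,0,0,0,3,0,0,0,0,0,5,0,0,0,0,0,7,0,0,0,0,0,8,0,0,0,0,0,8.5,0,0,0,0,0,8.9,0,0,0,0,0,8.9,0,0,0,0,0,8.9,0,0,0]}}

```text
t: 11.8
tool_pos: [695.4, -85.6, 43.9]
ee_rot: [2.509, 1.889, 0.002]
contact_force: [0.4, -1.1, 0.8]
grip_width: -0.003
finger_force: 0.0
```

Run:
```python
from h import *
s=robot.sense(); print(s['tool_pos'],N(s['tool_pos']),s['qpos'],tool(W(-118,54,43),73.9,s))
```

```text
[695.4133952  -85.58338794  43.87224184] (np.float64(-117.70881321660451), np.float64(90.07377901245721)) [-1.22463582e-01  7.56568357e-01  3.41107614e-01  1.15357926e+00
  2.52964323e-05  1.72818482e+00] (array([3.61, 0.03, 0.09]), array([ 0.002, -0.   ,  0.001]))
```

Push toward the rail.

Call:
{"op": "step_arm", "data": {"rows": [0.6,0,0,0,0,0,1.2,0,0,0,0,0,1.6,0,0,0,0,0,2,0,0,0,0,0,2.4,0,0,0,0,0,2.7,0,0,0,0,0,3,0,0,0,0,0,3.2,0,0,0,0,0,3.35,0,0,0,0,0,3.4,0,0,0,0,0]}}

```text
t: 12.8
tool_pos: [702.6, -54.3, 42.5]
ee_rot: [-2.511, -1.888, 0.006]
contact_force: [-4.4, -5.9, 2.6]
grip_width: 0.003
finger_force: 3.2
```

Run:
```python
from h import *
coverpose()
s=robot.sense(); print(N(s['tool_pos']),s['contact_force'])
```

```text
cover body ctr(nest) ((0.0, 0.0), (0.0, 0.0), 0.0) nan
(np.float64(-115.88644831671618), np.float64(58.016663351978075)) [-4.97302093 -5.25784541  3.24596204]
  return _methods._mean(a, axis=axis, dtype=dtype,
  ret = ret.dtype.type(ret / rcount)
```

Call:
{"op": "step_arm", "data": {"rows": [0.1,0,0,0,0,0,0.2,0,0,0,0,0,0.3,0,0,0,0,0,0.4,0,0,0,0,0,0.5,0,0,0,0,0,0.5,0,0,0,0,0,0.5,0,0,0,0,0,0.5,0,0,0,0,0,0.5,0,0,0,0,0,0.5,0,0,0,0,0]}}

```text
t: 13.85
tool_pos: [703.2, -50.3, 42.4]
ee_rot: [-2.511, -1.887, 0.009]
contact_force: [-6.4, -6.3, 3.3]
grip_width: -0.001
finger_force: 4.0
```

Run:
```python
from h import *
s=robot.sense(); print(N(s['tool_pos']),s['contact_force'])
f,P=coverpose('scene'); save('s2.png',cv2.resize(f['color'][230:400,270:440],(680,600)))
```

```text
(np.float64(-115.4410723466038), np.float64(54.047955861980064)) [-6.3682172  -6.25951197  3.33668824]
cover body ctr(nest) ((-142.15708923339844, 11.009639739990234), (94.21397399902344, 109.37006378173828), 0.0010172923794016242) 61.51737473478386
```

View pics/s2.png

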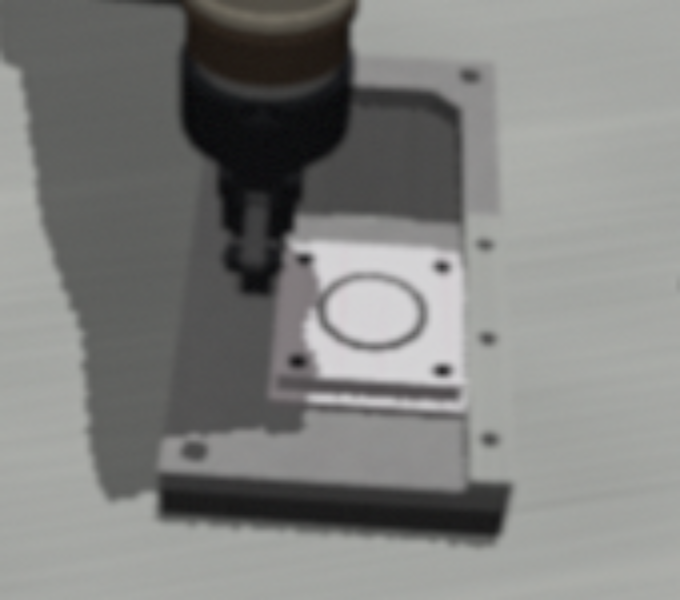

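The crop shows the cover square against the rail on the right, with its heel at about (365,395) and the gripper at its left side. Next I go around to the heel with the tool tilted outward.

Run:
```python
from h import *
s=robot.sense()
for X,Y,z in [(-115,62,43),(-150,20,120),(-215,-1,120)]: print(W(X,Y,z),tool(W(X,Y,z),73.9,s))
```

```text
[700.59609422 -57.85949269  43.        ] (array([-0.79, -0.05, -0.06]), array([-0.004,  0.004, -0.001]))
[745.87058006 -27.21278108 120.        ] (array([ 3.37,  3.42, -7.79]), array([-0.004,  0.004, -0.001]))
[814.1448328  -25.06187131 120.        ] (array([ 5.48,  9.92, -7.82]), array([-0.004,  0.004, -0.001]))
```

Call:
{"op": "step_arm", "data": {"rows": [-0.8,0,0,0,0,0,-0.8,0,-3,0,0,0,-0.8,0,-7,0,0,0,1,1,-9,-0.1,0,0,3,3,-9.5,-0.2,0,0,5,5,-9.5,-0.3,0,0,5.5,7,-9.5,-0.36,0,0,5.5,8.5,-9.5,-0.36,0,0,5.5,10,-9.5,-0.36,0,0,5.5,10,-9,-0.36,0,0]}}

```text
t: 14.9
tool_pos: [819.1, -22.5, 133.9]
ee_rot: [2.265, 1.706, 0.316]
contact_force: [0.5, -0.1, -0.2]
grip_width: 0.001
finger_force: 0.0
```

Run:
```python
from h import *
s=robot.sense(); print(s['tool_pos'],N(s['tool_pos']),s['qpos'],R.from_rotvec(s['ee_rot']).as_matrix().round(3))
f=robot.grab_frame('wrist'); P=cloud(f,s); z=P[...,2]; X,Y=N(P)
m=(z>54)&(z<66)&(X>-240)&(X<-70)&(Y>-43)&(Y<70)
if m.sum()>50:
  p=np.c_[X[m],Y[m]]; print('body top',m.sum(),np.median(z[m]),np.percentile(p,[1,99],axis=0),cv2.minAreaRect(p.astype(np.float32)))
print(tool(W(-215,-1,43),73.9,s))
f,P=coverpose('top')
z=P[...,2];X,Y=N(P);m=(z>42)&(z<50)&(X<-120)&(abs(Y)<40); print('flange heel',m.sum(),np.percentile(X[m],[2,50]) if m.sum() else '')
```

```text
[819.08866931 -22.51880096 133.87554021] (np.float64(-219.04470439162168), np.float64(-4.814327287345167)) [ 0.00926824  0.66940561  0.35145015  0.90257871 -0.09937015  1.84233296] [[ 0.276  0.898  0.342]
 [ 0.961 -0.259 -0.096]
 [ 0.002  0.356 -0.935]]
body top 24405 60.05594737664052 [[-185.06388528  -42.29372394]
 [ -96.94385782   39.05333492]] ((-140.9951934814453, -1.1632003784179688), (83.66688537597656, 91.13494873046875), 89.97239685058594)
(array([-0.4 , -3.61,  8.35]), array([ 0.364, -0.003,  0.001]))
cover body ctr(nest) ((-161.37539672851562, 36.79792022705078), (55.76288604736328, 21.523366928100586), 15.375386238098145) 59.258122778186646
flange heel 16 [-229.34974359 -207.39768094]
```

Call:
{"op": "step_arm", "data": {"rows": [-0.4,-0.8,2,0,0,0,-0.4,-1.6,4,0,0,0,-0.4,-2.2,6,0,0,0,-0.4,-2.7,7.2,0,0,0,-0.4,-3,7.8,0,0,0,-0.4,-3.1,8,0,0,0,-0.4,-3.3,7.9,0,0,0,-0.4,-3.6,7.8,0,0,0,-0.4,-4,7.7,0,0,0,-0.4,-4,7.7,0,0,0]}}

```text
t: 16.0
tool_pos: [806.1, -23.8, 48.0]
ee_rot: [2.266, 1.706, 0.313]
contact_force: [-0.5, 0.2, -0.1]
grip_width: -0.001
finger_force: 0.0
```

```bash
cat > st.py <<'E'
from h import *
s=robot.sense(); M=R.from_rotvec(s['ee_rot']).as_matrix()
print('nest xy',np.round(N(s['tool_pos']),1),'z',s['tool_pos'][2].round(1),'F',np.round(s['contact_force'],1),'F along nx',np.round(s['contact_force'][:2]@nx,1))
print('1cm +X:',np.round(M.T@np.r_[nx,0],3),' 1cm +Y:',np.round(M.T@np.r_[ny,0],3),' 1cm up:',np.round(M.T[:,2],3))
E
python3 st.py
```

```text
nest xy [-206.9    0. ] z 48.0 F [-0.5  0.2 -0.1] F along nx 0.5
1cm +X: [ 0.001 -0.935 -0.354]  1cm +Y: [-1.    -0.001 -0.001]  1cm up: [ 0.     0.354 -0.935]
```

Call:
{"op": "step_arm", "data": {"rows": [0,-0.5,-0.19,0,0,0,0,-1,-0.38,0,0,0,0,-1.5,-0.57,0,0,0,0,-2.1,-0.8,0,0,0,0,-2.7,-1.02,0,0,0,0,-3.4,-1.29,0,0,0,0,-4.1,-1.55,0,0,0,0,-4.8,-1.82,0,0,0,0,-5.4,-2.05,0,0,0,0,-6,-2.27,0,0,0]}}

```text
t: 17.0
tool_pos: [744.5, -6.2, 47.7]
ee_rot: [2.266, 1.706, 0.313]
contact_force: [4.5, -1.6, 4.5]
grip_width: -0.0
finger_force: 3.3
```

```bash
cat >> st.py <<'E'
for c in ('wrist','scene'):
  f=robot.grab_frame(c); P=cloud(f,s); z=P[...,2]; X,Y=N(P)
  m=(z>50)&(z<64)&(X>-190)&(X<60)&(Y>-43)&(Y<46); 
  if c=='wrist' and m.sum()>50:
    p=np.c_[X[m],Y[m]]; print('body top',m.sum(),np.percentile(z[m],[5,50,95]).round(1),np.percentile(p,[1,99],axis=0).round(1),cv2.minAreaRect(p.astype(np.float32)))
E
python3 st.py
```

```text
nest xy [-142.8    0.2] z 47.7 F [ 4.5 -1.6  4.5] F along nx -4.8
1cm +X: [ 0.001 -0.935 -0.354]  1cm +Y: [-1.    -0.001 -0.001]  1cm up: [ 0.     0.354 -0.935]
body top 42314 [58.8 60.1 61.5] [[-135.6  -42.5]
 [ -33.5   22.3]] ((-90.93763732910156, -5.762786865234375), (74.4665298461914, 118.56057739257812), 89.99308776855469)
```

Call:
{"op": "step_arm", "data": {"rows": [0,-0.4,-0.15,0,0,0,0,-0.8,-0.3,0,0,0,0,-1.2,-0.45,0,0,0,0,-1.6,-0.6,0,0,0,0,-2,-0.76,0,0,0,0,-2.4,-0.91,0,0,0,0,-2.8,-1.06,0,0,0,0,-3.2,-1.21,0,0,0,0,-3.6,-1.36,0,0,0,0,-4,-1.51,0,0,0]}}

```text
t: 18.1
tool_pos: [706.1, 4.9, 50.1]
ee_rot: [2.263, 1.701, 0.318]
contact_force: [7.4, -4.2, 10.3]
grip_width: 0.002
finger_force: 5.4
```

```bash
cat > st2.py <<'E'
import sys
exec(open('st.py').read().split('for c in')[0])
f=robot.grab_frame('wrist'); P=cloud(f,s); z=P[...,2]; X,Y=N(P); save(sys.argv[1],f['color'])
f2=robot.grab_frame('scene'); save('S'+sys.argv[1],cv2.resize(f2['color'][230:400,270:440],(680,600)))
# top surface of cover: fit plane to bright points above pocket/lane
b=(f['color'].min(2)>150)
m=(z>34)&(z<85)&(X>-150)&(X<60)&(abs(Y)<42)
for x0 in range(-130,60,10):
    k=m&(X>x0)&(X<x0+10)&(abs(Y)<30)
    if k.sum()>30: print(x0+5,np.percentile(z[k],[10,50,90]).round(1),end=' | ')
E
python3 st2.py a1.png
```

```text
nest xy [-102.9    0.2] z 50.1 F [ 7.4 -4.2 10.3] F along nx -8.3
1cm +X: [-0.    -0.933 -0.36 ]  1cm +Y: [-1.     0.    -0.001]  1cm up: [ 0.001  0.36  -0.933]
-125 [39.1 39.8 40.4] | -115 [39.1 39.8 40.4] | -105 [39.1 40.2 74.6] | -95 [39.3 56.2 79.4] | -85 [50.  63.1 84.4] | -75 [60.8 61.7 62.7] | -65 [59.9 60.8 61.7] | -55 [59.2 60.3 61.4] | -45 [58.5 59.5 60.4] | -35 [57.5 58.5 59.4] | -25 [56.1 57.3 58.3] | -15 [54.5 55.6 56.8] | -5 [53.3 54.2 55. ] | 5 [52.3 53.2 54.1] | 15 [37.9 38.8 39.8] |
```

View pics/Sa1.png

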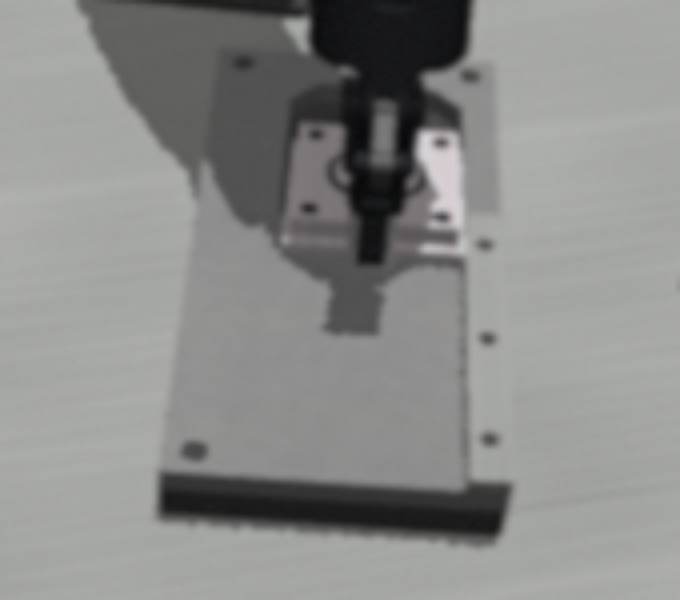

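Call:
{"op": "step_arm", "data": {"rows": [0,0.9,0.36,0,0,0,0,1.87,0.72,0,0,0,0,1.87,0.72,0.12,0,0,0,1.87,0.72,0.24,0,0,0,1.87,0.72,0.365,0,0,0,1.7,1.1,0.365,0,0,0,1.7,1.1,0.365,0,0,0,1.7,1.1,0.365,0,0,0,1.7,1.1,0.365,0,0,0,1.7,1.1,0.365,0,0]}}

```text
t: 19.2
tool_pos: [720.6, 0.5, 41.7]
ee_rot: [-2.505, -1.887, 0.007]
contact_force: [0.2, 0.2, 0.1]
grip_width: -0.002
finger_force: 0.0
```

```bash
python3 st2.py a2.png
```

```text
nest xy [-118.     0.4] z 41.7 F [0.2 0.2 0.1] F along nx -0.1
1cm +X: [ 0.002 -1.     0.007]  1cm +Y: [-1.    -0.002  0.   ]  1cm up: [-0.    -0.007 -1.   ]
-125 [39.2 40.5 74.7] | -115 [39.4 59.5 79.3] | -105 [39.1 40.1 69.2] | -95 [39.  39.8 40.5] | -85 [39.9 52.6 58.5] | -75 [62.6 63.7 64.8] | -65 [60.8 61.8 62.8] | -55 [59.2 60.3 61.2] | -45 [57.4 58.5 59.6] | -35 [55.3 56.5 57.6] | -25 [53.  54.3 55.5] | -15 [50.4 51.7 53.2] | -5 [48.1 49.1 50.1] | 5 [46.1 47.1 48.1] |
```

Call:
{"op": "step_arm", "data": {"rows": [0,-0.8,-0.1,0,0,0,0,-1.5,-0.1,0,0,0,0,-1.9,-0.1,0,0,0,0,-2.3,-0.1,0,0,0,0,-2.7,-0.1,0,0,0,0,-3.1,-0.1,0,0,0,0,-3.5,-0.1,0,0,0,0,-3.8,-0.1,0,0,0,0,-4.1,-0.1,0,0,0,0,-4.4,-0.1,0,0,0]}}

```text
t: 20.3
tool_pos: [679.6, 12.3, 43.5]
ee_rot: [-2.506, -1.887, 0.005]
contact_force: [2.1, -1.4, -0.6]
grip_width: -0.001
finger_force: 0.9
```

```bash
python3 st2.py a3.png
```

```text
nest xy [-75.3   0.4] z 43.5 F [ 2.1 -1.4 -0.6] F along nx -2.4
1cm +X: [ 0.001 -1.     0.005]  1cm +Y: [-1.    -0.001  0.   ]  1cm up: [-0.    -0.005 -1.   ]
-125 [39.  39.8 40.5] | -115 [39.1 39.8 40.5] | -105 [39.1 39.8 40.5] | -95 [39.  39.8 40.5] | -85 [39.1 40.1 70.1] | -75 [39.4 60.7 80.9] | -65 [40.7 48.7 72.4] | -55 [57.6 59.4 60.3] | -45 [57.1 58.  59. ] | -35 [55.9 57.  57.9] | -25 [54.8 55.8 56.8] | -15 [53.2 54.2 55.2] | -5 [51.2 52.5 53.5] | 5 [49.2 50.4 51.7] | 15 [47.3 48.2 49.1] | 25 [45.6 46.5 47.5] | 35 [44.6 45.3 45.5] | 55 [35.1 39.  40.3] |
```

View pics/a3.png

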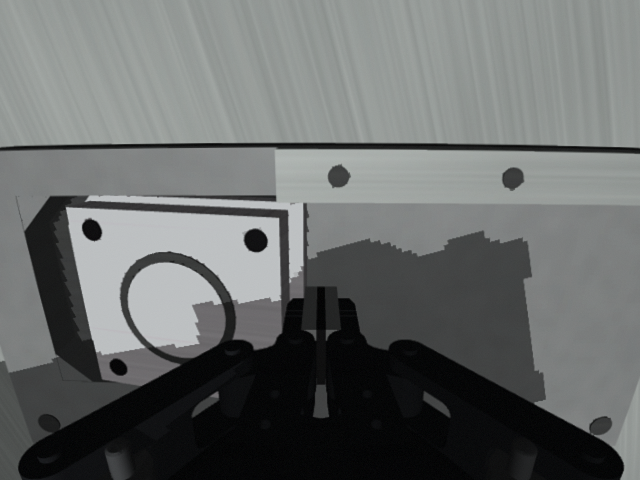

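The wrist view shows the cover nose-down in the pocket, in line, with its heel at about (297,240) on the pocket edge. It needs about 7 mm more.

Call:
{"op": "step_arm", "data": {"rows": [0,-0.2,0,0,0,0,0,-0.35,0,0,0,0,0,-0.5,0,0,0,0,0,-0.6,0,0,0,0,0,-0.7,0,0,0,0,0,-0.75,0,0,0,0,0,-0.8,0,0,0,0,0,-0.8,0,0,0,0,0,-0.8,0,0,0,0,0,-0.8,0,0,0]}}

```text
invalid input
```

```bash
python3 st2.py a4.png
```

```text
nest xy [-74.8   0.4] z 43.5 F [ 0.2 -0.  -0.3] F along nx -0.1
1cm +X: [ 0.001 -1.     0.006]  1cm +Y: [-1.    -0.001  0.   ]  1cm up: [-0.    -0.006 -1.   ]
-125 [39.  39.8 40.5] | -115 [39.  39.7 40.5] | -105 [39.  39.8 40.5] | -95 [39.  39.7 40.5] | -85 [39.1 40.1 69.6] | -75 [39.4 60.1 80.9] | -65 [40.2 48.3 73.1] | -55 [54.7 59.3 60.3] | -45 [57.1 58.  59. ] | -35 [55.9 57.  57.9] | -25 [54.7 55.8 56.8] | -15 [53.3 54.2 55.2] | -5 [51.3 52.5 53.5] | 5 [49.2 50.5 51.7] | 15 [47.3 48.2 49.2] | 25 [45.7 46.6 47.5] | 35 [44.9 45.5 46. ] | 55 [35.  38.9 40.3] |
```

Call:
{"op": "step_arm", "data": {"rows": [0,-0.2,0,0,0,0,0,-0.35,0,0,0,0,0,-0.5,0,0,0,0,0,-0.6,0,0,0,0,0,-0.7,0,0,0,0,0,-0.75,0,0,0,0,0,-0.8,0,0,0,0,0,-0.8,0,0,0,0,0,-0.8,0,0,0,0,0,-0.8,0,0,0,0]}}

```text
t: 21.5
tool_pos: [672.0, 14.5, 43.7]
ee_rot: [-2.506, -1.887, 0.005]
contact_force: [1.7, -0.4, -1.2]
grip_width: -0.001
finger_force: 0.7
```

```bash
python3 st2.py a4.png
```

```text
nest xy [-67.5   0.4] z 43.7 F [ 1.7 -0.4 -1.2] F along nx -1.7
1cm +X: [ 0.001 -1.     0.005]  1cm +Y: [-1.    -0.001  0.   ]  1cm up: [-0.    -0.005 -1.   ]
-125 [39.  39.8 40.5] | -115 [39.  39.8 40.5] | -105 [39.  39.8 40.5] | -95 [39.  39.8 40.5] | -85 [39.  39.7 40.5] | -75 [39.2 40.4 73. ] | -65 [39.4 60.2 81.1] | -55 [46.  52.2 69. ] | -45 [57.2 58.1 59. ] | -35 [55.8 56.7 57.6] | -25 [54.8 55.9 56.8] | -15 [53.6 54.6 55.6] | -5 [52.1 53.2 54.1] | 5 [50.2 51.5 52.5] | 15 [48.3 49.4 50.7] | 25 [46.7 47.5 48.4] | 35 [45.2 46.1 46.9] | 55 [35.2 39.  40.3] |
```

Call:
{"op": "step_arm", "data": {"rows": [0,-0.05,0,0,0,0,0,-0.1,0,0,0,0,0,-0.15,0,0,0,0,0,-0.2,0,0,0,0,0,-0.25,0,0,0,0,0,-0.3,0,0,0,0,0,-0.3,0,0,0,0,0,-0.3,0,0,0,0,0,-0.3,0,0,0,0,0,-0.3,0,0,0,0]}}

```text
t: 22.6
tool_pos: [669.1, 15.3, 43.8]
ee_rot: [-2.506, -1.887, 0.005]
contact_force: [1.4, -0.7, 0.0]
grip_width: 0.0
finger_force: 0.6
```

```bash
python3 st2.py a5.png
```

```text
nest xy [-64.5   0.4] z 43.8 F [ 1.4 -0.7  0. ] F along nx -1.5
1cm +X: [ 0.001 -1.     0.005]  1cm +Y: [-1.    -0.001  0.   ]  1cm up: [-0.    -0.005 -1.   ]
-125 [39.  39.8 40.5] | -115 [39.1 39.8 40.5] | -105 [39.1 39.8 40.5] | -95 [39.  39.8 40.6] | -85 [39.  39.8 40.5] | -75 [39.1 40.1 69. ] | -65 [39.4 60.6 81.2] | -55 [40.  46.8 73.3] | -45 [54.4 57.9 58.9] | -35 [55.8 56.7 57.6] | -25 [54.8 55.8 56.7] | -15 [53.7 54.7 55.7] | -5 [52.4 53.3 54.3] | 5 [50.6 51.8 52.8] | 15 [48.8 49.9 51.1] | 25 [47.  47.9 48.7] | 35 [45.5 46.4 47.3] | 45 [44.7 45.3 45.9] | 55 [35.  39.1 40.3] |
```

Call:
{"op": "step_arm", "data": {"rows": [0,-0.05,0,0,0,0,0,-0.1,0,0,0,0,0,-0.15,0,0,0,0,0,-0.2,0,0,0,0,0,-0.25,0,0,0,0,0,-0.3,0,0,0,0,0,-0.3,0,0,0,0,0,-0.3,0,0,0,0,0,-0.3,0,0,0,0,0,-0.3,0,0,0,0]}}

```text
t: 23.7
tool_pos: [666.1, 16.2, 43.7]
ee_rot: [-2.506, -1.887, 0.005]
contact_force: [0.5, -0.2, 0.1]
grip_width: 0.004
finger_force: 0.0
```

```bash
python3 st2.py a6.png
```

```text
nest xy [-61.4   0.4] z 43.7 F [ 0.5 -0.2  0.1] F along nx -0.6
1cm +X: [ 0.001 -1.     0.005]  1cm +Y: [-1.    -0.001  0.   ]  1cm up: [-0.    -0.005 -1.   ]
-125 [39.1 39.8 40.5] | -115 [39.1 39.8 40.5] | -105 [39.  39.8 40.5] | -95 [39.  39.7 40.5] | -85 [39.  39.8 40.5] | -75 [39.1 39.9 63.5] | -65 [39.3 52.9 80.9] | -55 [39.2 52.  80.7] | -45 [44.7 56.6 60.3] | -35 [55.1 55.9 56.8] | -25 [54.  54.9 55.7] | -15 [53.1 54.2 55.1] | -5 [52.1 53.  53.9] | 5 [50.5 51.6 52.5] | 15 [48.8 50.  51.1] | 25 [47.1 48.  49.1] | 35 [45.7 46.6 47.4] | 45 [44.8 45.6 46.2] | 55 [35.3 39.1 40.3] |
```

Call:
{"op": "step_arm", "data": {"rows": [0,0.2,-0.5,0,0,0,0,0.3,-2,0,0,0,0,0.3,-4,0,0,0,0,0.3,-6,0,0,0,0,0,-6,0,0,0,0,-1,-6,0,0,0,0,-2.3,-6,0,0,0,0,-2.3,-6,0,0,0,0,-2.3,-6,0,0,0,0,-2.3,-6,0,0,0]}}

```text
t: 24.8
tool_pos: [644.9, 22.3, 103.6]
ee_rot: [-2.507, -1.887, 0.005]
contact_force: [-0.5, 0.3, 0.7]
grip_width: -0.003
finger_force: 0.0
```

```bash
python3 st2.py a7.png
cat > cv.py <<'E'
from h import *
s=robot.sense(); f=robot.grab_frame('wrist'); P=cloud(f,s); z=P[...,2]; X,Y=N(P)
m=(z>41.5)&(z<66)&(X>-75)&(X<65)&(abs(Y)<60)&(f['color'].max(2)>110)
p=np.c_[X[m],Y[m]]; print('\nall>41.5',m.sum(),np.percentile(p,[.5,99.5],axis=0).round(1),cv2.minAreaRect(p.astype(np.float32)))
A_=np.c_[X[m],Y[m],np.ones(m.sum())]; w=np.ones(m.sum(),bool)
for _ in range(5): c=np.linalg.lstsq(A_[w],z[m][w],rcond=None)[0]; w=abs(A_@c-z[m])<1.5
print('plane deg pitch,roll',np.degrees(c[:2]).round(2),'z at 0',c[2].round(1)); q=p[w]; print('top face',np.percentile(q,[.5,99.5],axis=0).round(1),cv2.minAreaRect(q.astype(np.float32)))
E
python3 cv.py
```

```text
nest xy [-39.3   0.4] z 103.6 F [-0.5  0.3  0.7] F along nx 0.5
1cm +X: [ 0.001 -1.     0.005]  1cm +Y: [-1.    -0.001  0.   ]  1cm up: [-0.    -0.005 -1.   ]
-125 [38.9 39.8 40.6] | -115 [39.  39.8 40.6] | -105 [38.9 39.7 40.5] | -95 [39.  39.8 40.5] | -85 [38.9 39.7 40.5] | -75 [38.9 39.8 40.5] | -65 [38.9 39.7 40.6] | -55 [38.7 40.  45.3] | -45 [44.2 56.1 57.5] | -35 [55.  55.9 56.8] | -25 [53.8 54.8 55.7] | -15 [52.8 54.  55. ] | -5 [51.9 52.9 53.9] | 5 [50.5 51.5 52.6] | 15 [48.8 50.  51.2] | 25 [47.  48.  49.1] | 35 [45.6 46.5 47.4] | 45 [44.9 45.6 46.4] | 55 [35.7 39.5 40.5] | 
all>41.5 18669 [[-72.9 -58.5]
 [ 43.4  38.5]] ((-6.845329284667969, -9.95852279663086), (136.4647674560547, 99.81871032714844), 0.12454527616500854)
plane deg pitch,roll [-7.72  0.24] z at 0 51.5
top face [[-44.9 -44. ]
 [ 43.4  38.6]] ((8.343448638916016, -6.5699462890625), (93.08341979980469, 107.11917877197266), 88.73543548583984)
```

Call:
{"op": "step_arm", "data": {"rows": [0,0,1.5,0,0,0,0,0,3,0,0,0,0,0,4,0,0,0,0,0,4.4,0,0,0,0,0,4.6,0,0,0,0,0,4.8,0,0,0,0,0,4.9,0,0,0,0,0,5,0,0,0,0,0,5.1,0,0,0,0,0,5.2,0,0,0]}}

```text
t: 25.95
tool_pos: [645.0, 22.6, 54.1]
ee_rot: [-2.507, -1.888, 0.001]
contact_force: [-1.1, 0.2, 2.6]
grip_width: 0.001
finger_force: 1.6
```

```bash
python3 st2.py a8.png
```

```text
nest xy [-39.2   0.1] z 54.1 F [-1.1  0.2  2.6] F along nx 1.1
1cm +X: [ 0.001 -1.     0.003]  1cm +Y: [-1.    -0.001 -0.001]  1cm up: [ 0.001 -0.003 -1.   ]
-125 [39.  39.8 40.5] | -115 [39.  39.8 40.6] | -105 [39.1 39.8 40.5] | -95 [39.  39.8 40.5] | -85 [39.  39.8 40.6] | -75 [39.  39.8 40.5] | -65 [39.  39.8 40.5] | -55 [37.7 39.9 42.2] | -45 [41.3 54.1 79.9] | -35 [52.3 53.7 80.2] | -25 [51.4 52.5 76.1] | -15 [50.9 51.9 52.8] | -5 [50.1 51.  51.8] | 5 [49.  50.  50.9] | 15 [47.5 48.7 49.7] | 25 [46.1 47.  48. ] | 35 [45.1 45.9 46.7] | 45 [44.4 45.2 45.9] | 55 [35.2 39.2 40.3] |
```

Call:
{"op": "step_arm", "data": {"rows": [0,0,0.1,0,0,0,0,0,0.2,0,0,0,0,0,0.3,0,0,0,0,0,0.4,0,0,0,0,0,0.5,0,0,0,0,0,0.6,0,0,0,0,0,0.7,0,0,0,0,0,0.7,0,0,0,0,0,0.7,0,0,0,0,0,0.7,0,0,0]}}

```text
t: 27.05
tool_pos: [644.3, 22.5, 44.9]
ee_rot: [-2.506, -1.887, 0.005]
contact_force: [0.9, -0.2, -0.5]
grip_width: -0.001
finger_force: 0.0
```

```bash
python3 st2.py a9.png
```

```text
nest xy [-38.6   0.4] z 44.9 F [ 0.9 -0.2 -0.5] F along nx -0.9
1cm +X: [ 0.001 -1.     0.005]  1cm +Y: [-1.    -0.001 -0.   ]  1cm up: [ 0.    -0.005 -1.   ]
-125 [39.  39.8 40.5] | -115 [39.  39.8 40.5] | -105 [39.  39.8 40.5] | -95 [39.  39.8 40.5] | -85 [39.  39.8 40.5] | -75 [39.1 39.8 40.5] | -65 [39.  39.8 40.5] | -55 [37.1 39.4 40.5] | -45 [43.3 50.2 75.1] | -35 [43.4 60.8 82.3] | -25 [43.3 44.6 68.7] | -15 [43.9 44.8 45.6] | -5 [44.  44.9 45.7] | 5 [44.  44.9 45.7] | 15 [43.5 44.5 45.4] | 25 [43.1 43.8 44.7] | 35 [43.1 43.8 44.5] | 45 [43.  43.7 44.5] | 55 [35.5 39.3 40.4] |
```

It snapped home. One light confirming press, then retreat and verify.

Call:
{"op": "step_arm", "data": {"rows": [0,0,0.1,0,0,0,0,0,0.2,0,0,0,0,0,0.3,0,0,0,0,0,0.35,0,0,0,0,0,0.35,0,0,0,0,0,0,0,0,0,0,0,-3,0,0,0,0,0,-7,0,0,0,0,0,-11,0,0,0,0,0,-14,0,0,0]}}

```text
t: 28.15
tool_pos: [645.6, 22.3, 187.6]
ee_rot: [-2.508, -1.888, 0.001]
contact_force: [1.7, 0.3, -0.3]
grip_width: -0.001
finger_force: 0.0
```

```bash
sed -i 's/X>-75/X>-54/; s/abs(Y)<60/abs(Y)<46/' cv.py; python3 cv.py; python3 -c "
from h import *
print(tool([450,150,250],73.9))"
```

```text
all>41.5 9719 [[-47.5 -44. ]
 [ 41.7  39. ]] ((7.8837432861328125, -2.8237571716308594), (84.93045043945312, 111.83067321777344), 89.67952728271484)
plane deg pitch,roll [0.   0.06] z at 0 43.9
top face [[-47.6 -44. ]
 [ 41.6  39. ]] ((-2.620044708251953, -2.312915802001953), (83.7629165649414, 90.58321380615234), 89.88237762451172)
(array([  6.81, -22.52,  -5.78]), array([ 0.006, -0.003,  0.001]))
```

Call:
{"op": "step_arm", "data": {"rows": [0.5,-2.5,-2,0,0,0,1.5,-5,-4,0,0,0,2,-8,-6,0,0,0,3,-12,-6,0,0,0,4,-15,-6,0,0,0,5,-18,-6,0,0,0,6,-20.5,-6,0,0,0,6.8,-22.5,-6,0,0,0,6.8,-22.5,-6,0,0,0,6.8,-22.5,-6,0,0,0]}}

```text
t: 29.2
tool_pos: [447.9, 149.9, 246.1]
ee_rot: [-2.506, -1.889, 0.004]
contact_force: [0.9, 0.0, 0.3]
grip_width: -0.0
finger_force: 0.0
```

Run:
```python
from h import *
f=robot.grab_frame('top'); P=cloud(f); z=P[...,2]; save('end.png',f['color'])
X,Y=N(P)
m=(z>41.5)&(z<48)&(X>-53)&(X<60)&(abs(Y)<46);print('cover',np.median(z[m]),cv2.minAreaRect(np.c_[X[m],Y[m]].astype(np.float32)))
m=(z>12)&(z<60)&(np.hypot(P[...,0]-483,P[...,1]-358)<80);print('master',np.median(z[m]),cv2.minAreaRect(P[m][:,:2].astype(np.float32)))
m=(z>45)&(np.hypot(P[...,0]-483,P[...,1]-358)<60);print('bar',np.median(z[m]),cv2.minAreaRect(P[m][:,:2].astype(np.float32)))
```

```text
cover 43.73013656614398 ((6.017890930175781, -0.5050086975097656), (105.994384765625, 89.77413177490234), 0.3789788484573364)
master nan ((0.0, 0.0), (0.0, 0.0), 0.0)
bar nan ((0.0, 0.0), (0.0, 0.0), 0.0)
  return _methods._mean(a, axis=axis, dtype=dtype,
  ret = ret.dtype.type(ret / rcount)
```

View pics/end.png

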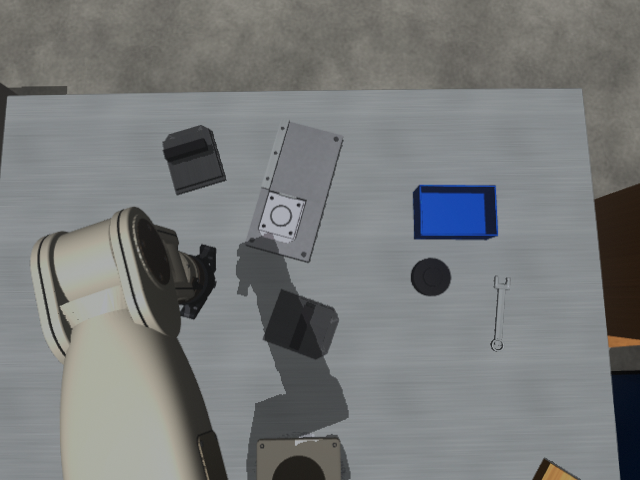

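The cover is home at (282,215), and the pulley, bin and wrench haven't moved. The arm hides the master in this view, so I check it with the scene camera.

Run:
```python
from h import *
f=robot.grab_frame('scene'); P=cloud(f); z=P[...,2]
near=np.hypot(P[...,0]-483,P[...,1]-358)<110
for lo,hi,n in [(54,66,'bar'),(8,13,'flange'),(15,23,'block')]:
    m=near&(z>lo)&(z<hi)&(f['color'].max(2)<110)&(np.hypot(P[...,0]-483,P[...,1]-358)<75)
    if m.sum()>5: print(n,m.sum(),np.median(z[m]),cv2.minAreaRect(P[m][:,:2].astype(np.float32)))
o=robot.outline_of('scene','mat'); 
if o:
    p=P[o[0]['mask']]; p=p[(p[:,2]<7)]; print('mat',cv2.minAreaRect(p[:,:2].astype(np.float32)))
```

```text
bar 186 61.16283764401976 ((484.9724426269531, 355.28509521484375), (19.83470916748047, 70.16259002685547), 4.353549003601074)
flange 172 10.789121909923551 ((498.7270202636719, 339.0638122558594), (138.81802368164062, 80.85099792480469), 28.9056396484375)
block 622 20.354683196478334 ((488.4854736328125, 356.21490478515625), (94.66681671142578, 87.29488372802734), 4.978515148162842)
mat ((484.3421936035156, 359.1717529296875), (150.3278045654297, 150.85589599609375), 4.662622451782227)
```

```bash
python3 -c "
from bench import robot
print(robot.sign_off())"
```

```text
the job is handed in; nothing more can be done
None
```

The job is handed in: the master lies flat on the mat about 4 mm off centre, the cover sits flat, square and fully home in the pocket, and the pulley, bin and wrench haven't moved.

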